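# Empty the rinse cup of press dies into the sorting tray

## Task

The four press dies have been rinsed: tip them all out of the long-handled steel cup into the open black tray, pouring them without the fingers taking hold of any die. Then stand the empty cup back upright in the middle of its round rest, setting it down gently, and let go. Leave the jar, the tin and the screwdriver undisturbed.

Things in the scene. Friction and masses are not known exactly. Their poses are not given: they have to be found in the camera images.
- cup: Loose flared steel cup, about 160 g, 42 mm high: outer radius 31 mm at the flat foot, 62 mm at the rim (36 degree flare), wall 3, floor 4 mm. Origin: centre of the underside; z up out of the mouth. Black straight octagonal handle, 14 mm across flats, along the cup's -x, axis 52 mm above the underside, from x = -73 to -177 mm, joined to the rim by a strap. The four dies start inside.
- cup_grip (a point): Point on the handle's axis, not far from the cup, 100 mm from the cup's axis and 52 mm above the cup's underside (cup frame: -100, 0, 52 mm); axes as the cup's.
- cup_rim (a point): Centre of the cup's mouth, 42 mm above its underside.
- rest: Fixed grey round plastic block, radius 48 mm, 35 mm high, flat top: the cup's rest. Origin at the centre of its underside.
- rest_top (a point): Centre of the rest's flat top.
- tray: Fixed open black plastic tray, 170 mm (its x) by 200 mm (its y) outside, 32 mm high, walls and floor 5 mm. Origin at the centre of its underside.
- die0: Loose aluminium press die, 12 g: a stubby round slug 18 mm in diameter, 14 mm high, tapering to 16 mm at the top. Origin at the centre of its underside.
- die1: Loose aluminium press die, 12 g: a stubby round slug 18 mm in diameter, 14 mm high, tapering to 13 mm at the top. Origin at the centre of its underside.
- die2: Loose aluminium press die, 12 g: a stubby round slug 18 mm in diameter, 14 mm high, tapering to 16 mm at the top. Origin at the centre of its underside.
- die3: Loose aluminium press die, 12 g: a stubby round slug 18 mm in diameter, 14 mm high, tapering to 13 mm at the top. Origin at the centre of its underside.
- jar: Bystander: loose glass jar with a steel lid, radius 28 mm, 65 mm high. Origin at the centre of its underside.
- tin: Bystander: loose flat brass tin, radius 34 mm, 26 mm high. Origin at the centre of its underside.
- driver: Bystander: loose screwdriver, 130 mm long, lying along its x. Origin at the centre of its underside.
There are look-alikes about, which are no part of the job. Of the things that look like the cup, the largest one is meant.

How it is judged:
By the outcome, as a careful person would: the job done as asked, in the order asked, and still so for the second after the job is handed in, with the robot touching nothing.
It also fails if it takes over 64 s, if anything falls off the work surface, if the arm or the gripper's body presses on something with over 40 N, if the wrist force passes 120 N, or if a joint passes its speed limit or range.

## Robot

A 6-joint arm with a two-finger parallel gripper is mounted at the origin on the work surface. World frame = base frame: x ahead of the robot, y to its left, z up, the work surface at z = 0. Lengths are in m, angles in rad, forces in N, time in s.
With the tool pointing down it reaches from about 0.3 to 0.825 m from the base axis. Payload 5.4 kg.
Tool frame: the origin (TCP) lies between the finger pads; the fingertips stand 14 mm ahead of it and the grasp point (between the pads) lies 5 mm behind it; z points along the fingers, y is the line along which they close (so a half turn about z gives the same grasp; the last joint's range is limited). The gripper opens to 92 mm and grips with 3 to 60 N. Pads are 20 mm wide; open, the fingers measure 128 mm over their backs; the gripper's body (75 mm by 189 mm) begins 69 mm behind the grasp point.
Start: joints at [-1.422, 0.158, 1.597, -0, 1.386, -0.21], TCP at [0.202, -0.538, 0.229] pointing down, gripper open.
Joint ranges: [-2.91, 2.91], [-0.94, 2.29], [0.18, 2.7], [-1.29, 4.43], [0.17, 2.64], [-3, 3]. Speed limits (rad/s): [2.57, 2.57, 3.14, 3.14, 3.14, 3.14].

## Interface

Orientations are given as a 3x3 rotation matrix whose columns are the frame's x, y, z axes.
In Python, from station import ctrl, kinematics, sensors, capture, calibration gives the robot as it stands. Calls block until the motion is done:
- ctrl.move_ptp(position, orientation): joint-space move of the TCP to a pose.
- ctrl.move_straight(position, rot=None, velocity=0.15): straight line of the TCP; rot=None keeps the orientation; velocity is the mean speed in m/s.
- ctrl.goto_joints(angles): joint-space move.
- ctrl.command_gripper(opening, effort=None): opening from 0.0 (shut) to 1.0 (fully open); effort is the grip in N (None keeps the last); returns when the fingers have stopped.
- ctrl.wait(seconds).
- kinematics.ik(position, orientation): joint angles nearest the present ones, or None.
- sensors.read_state(): the state.
- capture(name): name is "scene" or "top" or "wrist"; returns the picture (400x640x3 uint8, blue, green, red); there is no depth.
- calibration(name): a dict with "fx", "fy", "cx", "cy" (pixels), "extrinsics" (4x4, takes a point from camera to world coordinates); the wrist camera has in their place "tool_from_camera" (4x4, takes a point from camera to tool coordinates, whose origin is the TCP and whose axes are the flange's). Camera axes: x right, y down, z forward; pixel columns grow to the right and rows downward; lengths in m; the calibration is good to about 2 mm. A picture is of the moment at which its call begins: read the wrist's pose just before it. calibration takes no time and is no camera call.
A pose or a line that the arm cannot do raises ctrl.PlanningError and nothing moves.
- ctrl.finish_job(): hands the job in; it is judged then, once.
The state is a dict: "clock": time; "q": joint angles; "dq": joint speeds; "joint_efforts": joint torques, N m; "tool_pos": TCP position; "tool_rot": TCP orientation; "ft_force": force on the tool from outside, world axes, zero at the start; "ft_torque": the same for the moment, N m; "gripper_width": opening from 0.0 (shut) to 1.0 (fully open); "finger_force": force on a finger pad.
Only numpy, scipy, OpenCV 4.12 (cv2) and the standard library are available. Lean on these libraries where they do the work, as an engineer would, in place of code of your own. Each camera call takes 0.05 s, during which the arm holds its last target. There are 200 camera calls.

## Working session

There is one attempt and no reset: what is moved stays moved. The work goes in short steps, each a Python script; the robot and the scene stay as the last script left them, time stands still between calls to the robot, and variables do not carry over. Pictures are saved under pics/ and viewed, at most 10 in all, crops included, and the job is handed in when it is done.

```bash
mkdir -p pics; ls; python3 - <<'E'
from station import capture,calibration
import cv2,numpy as np
np.set_printoptions(precision=4,suppress=True)
for n in("scene","top"):
    cv2.imwrite(f"pics/{n}0.png",capture(n)); c=calibration(n);print(n,c)
print(calibration("wrist"))
E
```

```text
pics
scene {'fx': 467.85722888081114, 'fy': 467.85722888081114, 'cx': 318.750577127189, 'cy': 201.0147517920505, 'extrinsics': array([[ 0.4087,  0.7759, -0.4806,  1.1755],
       [ 0.9126, -0.3383,  0.2298, -0.481 ],
       [ 0.0158, -0.5325, -0.8463,  1.1247],
       [ 0.    ,  0.    ,  0.    ,  1.    ]])}
top {'fx': 450.14194477537774, 'fy': 450.14194477537774, 'cx': 321.05041718407404, 'cy': 199.52306832719657, 'extrinsics': array([[-0.012 , -0.9986,  0.0507,  0.529 ],
       [-0.9999,  0.0121,  0.0023, -0.2012],
       [-0.0029, -0.0506, -0.9987,  1.2446],
       [ 0.    ,  0.    ,  0.    ,  1.    ]])}
{'fx': 310.0945739250131, 'fy': 310.0945739250131, 'cx': 319.58411965127357, 'cy': 202.09051656276128, 'tool_from_camera': array([[-0.0004, -0.9634, -0.2681,  0.0757],
       [ 1.    , -0.0003, -0.0004,  0.0016],
       [ 0.0003, -0.2681,  0.9634, -0.1561],
       [ 0.    ,  0.    ,  0.    ,  1.    ]])}
```

View pics/top0.png

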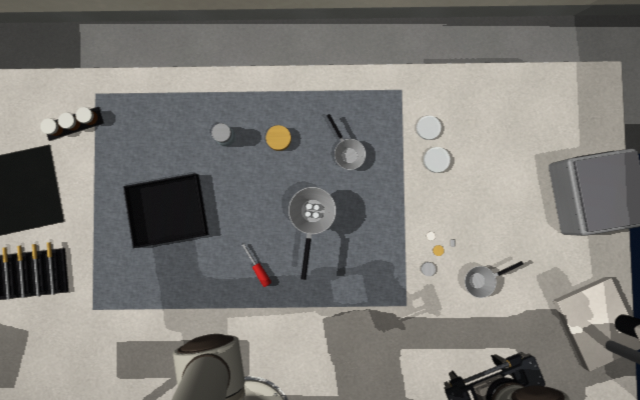

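View pics/scene0.png

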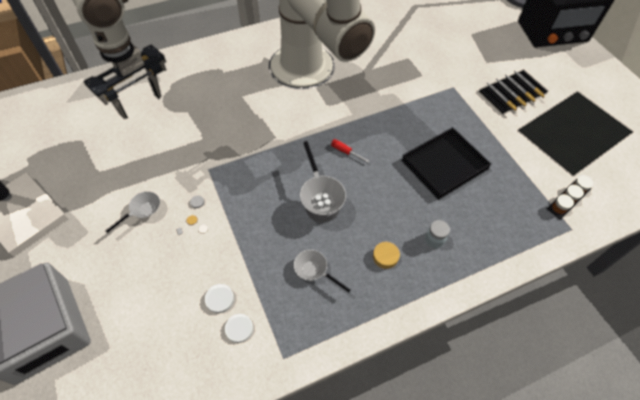

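Candidates for the cup in the top view are (312,211), which is the largest and has four dies in it, plus (349,153) and (482,281), which are smaller and empty. I choose (312,211). The tray is at (166,210), the jar at (221,132), the tin at (278,138) and the driver at (257,265). Next I'll compute positions, check the pour by IK and take a closer look.

```bash
cat > h.py <<'E'
import numpy as np, cv2
from scipy.spatial.transform import Rotation as R
from station import ctrl,kinematics,sensors,capture,calibration
np.set_printoptions(precision=4,suppress=True)
def px2w(c,E,uv,z):
    d=E[:3,:3]@np.array([(uv[0]-c["cx"])/c["fx"],(uv[1]-c["cy"])/c["fy"],1.]); return E[:3,3]+d*(z-E[2,3])/d[2]
def w2px(c,E,p):
    q=E[:3,:3].T@(np.asarray(p)-E[:3,3]); return q[:2]/q[2]*c["fx"]+[c["cx"],c["cy"]]
def wristE(s=None):
    s=s or sensors.read_state(); T=np.eye(4); T[:3,:3]=s["tool_rot"]; T[:3,3]=s["tool_pos"]; return T@calibration("wrist")["tool_from_camera"]
def cupR(yaw,roll=0):  # roll: mouth towards cup +y
    return R.from_euler('z',yaw).as_matrix()@R.from_euler('x',-roll).as_matrix()
def toolR(cR,tilt,flip=False): # tool down with tool x=cup x; tilt>0: body leans to cup -y
    M=cR@R.from_euler('x',tilt).as_matrix()@np.diag([1,-1,-1.])
    return M@np.diag([-1,-1,1]) if flip else M
def tcp(grasp,tR): return np.asarray(grasp)+0.005*tR[:,2]
E
python3 - <<'E'
from h import *
c=calibration("top");E=c["extrinsics"];P=lambda u,v,z:px2w(c,E,(u,v),z)
cup=P(312,211,.077);h1=P(308,237,.087);h2=P(304,278,.087)
print("cup",cup,"handle",h1,h2,"yaw",np.degrees(np.arctan2(*(h1-h2)[[1,0]])))
t=np.array([P(*p,.032) for p in((124,186),(198,174),(208,235),(133,248))]);tc=t.mean(0);print("tray",t,tc)
for n,p,z in(("jar",(221,132),.065),("tin",(278,138),.026),("drv",(257,265),.01),("drvtip",(245,245),.01),("drvend",(266,284),.01)):print(n,P(*p,z))
yaw=np.arctan2(*(h1-h2)[[1,0]]); g=cup-.1*cupR(yaw)[:,0]; g[2]=.087
print("grip",g)
for flip in(0,1):
  for tilt in(-45,0,45):
    tR=toolR(cupR(yaw),np.radians(tilt),flip)
    q=[kinematics.ik(tcp(g+[0,0,z],tR),tR) for z in(0,.06,.12)]
    print(flip,tilt,[None if a is None else np.array(a) for a in q])
    for py in(-30,0,30,60):
      o=[]
      for roll in (0,30,60,90,105,120):
        s=np.sign(tilt) or 1
        cR=cupR(np.radians(py),s*np.radians(roll)); tr=toolR(cR,np.radians(tilt),flip)
        gg=np.array([tc[0],tc[1],.12])-.1*cR[:,0]; a=kinematics.ik(tcp(gg,tr),tr)
        o.append(a is not None)
      print("   pour yaw",py,o)
E
```

```text
cup [ 0.5587 -0.1747  0.077 ] handle [ 0.4919 -0.164   0.087 ] [ 0.3877 -0.1527  0.087 ] yaw -6.191730107217851
tray [[0.6336 0.3341 0.032 ]
 [0.6638 0.1338 0.032 ]
 [0.4987 0.1066 0.032 ]
 [0.4663 0.3082 0.032 ]] [0.5656 0.2207 0.032 ]
jar [0.7709 0.064  0.065 ]
tin [ 0.7604 -0.0829  0.026 ]
drv [ 0.415  -0.0216  0.01  ]
drvtip [0.4697 0.011  0.01  ]
drvend [ 0.3633 -0.0458  0.01  ]
grip [ 0.4593 -0.1639  0.087 ]
0 -45 [array([-0.1484,  0.2663,  1.9987, -0.9316,  1.0766,  2.0818]), array([-0.1484,  0.1483,  1.9874, -0.8817,  1.1565,  1.9684]), array([-0.1484,  0.0498,  1.9558, -0.8431,  1.2412,  1.8624])]
   pour yaw -30 [True, True, True, True, True, True]
   pour yaw 0 [True, True, True, True, True, True]
   pour yaw 30 [True, True, True, True, True, True]
   pour yaw 60 [True, True, True, True, True, True]
0 0 [array([-0.5912,  0.1054,  1.9671, -0.    ,  1.0691,  1.0876]), array([-0.5912,  0.0174,  1.9263, -0.    ,  1.1979,  1.0876]), array([-0.5912, -0.0491,  1.8669, -0.    ,  1.3239,  1.0876])]
   pour yaw -30 [True, True, True, True, True, False]
   pour yaw 0 [True, True, Tru
[... 1049 characters left out ...]
 1.1979, -2.054 ]), array([-0.5912, -0.0491,  1.8669, -0.    ,  1.3239, -2.054 ])]
   pour yaw -30 [True, True, True, True, True, False]
   pour yaw 0 [True, True, True, True, True, False]
   pour yaw 30 [True, True, True, False, False, False]
   pour yaw 60 [True, True, False, True, True, True]
1 45 [array([-0.9222,  0.4592,  1.7366,  0.5068,  1.574 , -2.5512]), array([-0.9222,  0.3604,  1.7264,  0.5095,  1.6693, -2.4981]), array([-0.9222,  0.2766,  1.6978,  0.5177,  1.7672, -2.4423])]
   pour yaw -30 [True, True, True, True, True, True]
   pour yaw 0 [True, True, True, True, True, True]
   pour yaw 30 [True, True, True, True, True, True]
   pour yaw 60 [True, True, True, True, False, True]
```

```bash
python3 - <<'E'
from h import *
yaw=np.radians(-6.2); g=np.array([.4593,-.1639,.087])
tR=toolR(cupR(yaw),0); ctrl.move_ptp(tcp(g+[0.02,0,.16],tR),tR); ctrl.wait(.2)
s=sensors.read_state(); im=capture("wrist"); np.savez("w1.npz",E=wristE(s)); cv2.imwrite("pics/w1_raw.png",im); print(s["clock"],s["q"])
E_=wristE(s);c=calibration("wrist")
print(w2px(c,E_,[.5587,-.1747,.077]),w2px(c,E_,[.4919,-.164,.087]),w2px(c,E_,[.3877,-.1527,.087]))
cv2.imwrite("pics/w1.png",im)
E
```

```text
2.0 [-0.5697 -0.0302  1.7683 -0.0001  1.4035  1.1104]
[319.759  111.7701] [316.497  180.5519] [316.9066 273.0989]
```

View pics/w1.png

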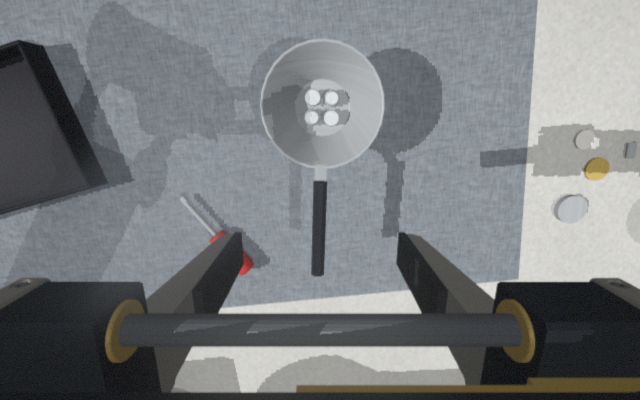

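The picture shows the cup with its four dies at (322,104) and the black handle from (321,180) to (318,275). I'll refine both by segmentation.

```bash
python3 - <<'E'
from h import *
im=cv2.imread("pics/w1_raw.png");E=np.load("w1.npz")["E"];c=calibration("wrist")
m=(im.max(2)<55).astype(np.uint8); m[:, :305]=0;m[:,340:]=0;m[:172]=0;m[285:]=0
n,l,st,ce=cv2.connectedComponentsWithStats(m);k=1+np.argmax(st[1:,4]);print(st[k])
v,u=np.where(l==k)
rows=np.arange(v.min()+4,v.max()-3);mid=[(u[v==r].min()+u[v==r].max())/2 for r in rows]
f=np.polyfit(rows,mid,1)
e=[px2w(c,E,(np.polyval(f,r),r),.087) for r in (v.min(),v.max())];print("handle",e,np.hypot(*(e[0]-e[1])[:2]))
print("yaw",np.degrees(np.arctan2(*(e[0]-e[1])[[1,0]])))
# rim: grey, low saturation bright vs bluish mat
d=im[:,:,0].astype(int)-im[:,:,2]; roi=np.zeros(im.shape[:2],bool);roi[30:172,250:395]=1
g=((d<9)&(im.max(2)>95)&roi).astype(np.uint8);g=cv2.morphologyEx(g,cv2.MORPH_OPEN,np.ones((5,5)))
cn=max(cv2.findContours(g,0,1)[0],key=cv2.contourArea);el=cv2.fitEllipse(cv2.convexHull(cn));print(el,cv2.boundingRect(cn))
pts=cv2.convexHull(cn)[:,0]
w=np.array([px2w(c,E,p,.077)[:2] for p in pts]);ctr,r=cv2.minEnclosingCircle(w.astype(np.float32));print("rim",ctr,r, "cam z",E[2,3])
E
```

```text
[322 206   3  25  46]
handle [array([ 0.4642, -0.1683,  0.087 ]), array([ 0.4377, -0.1646,  0.087 ])] 0.026710202449578474
yaw -7.906776569901731
((322.1635437011719, 103.6108627319336), (123.9571304321289, 131.29046630859375), 1.6427282094955444) (261, 39, 124, 133)
rim (0.5616217851638794, -0.1774020940065384) 0.06318049132823944 cam z 0.39800131035046243
```

```bash
python3 - <<'E'
from h import *
im=cv2.imread("pics/w1_raw.png");E=np.load("w1.npz")["E"];c=calibration("wrist")
print(im[230,305:335].max(1), im[200,305:335].max(1))
m=(im.max(2)<75).astype(np.uint8); m[:, :305]=0;m[:,340:]=0;m[:172]=0;m[285:]=0
n,l,st,ce=cv2.connectedComponentsWithStats(m);k=1+np.argmax(st[1:,4]);print(st[k])
v,u=np.where(l==k)
rows=np.arange(v.min()+4,v.max()-3);mid=[(u[v==r].min()+u[v==r].max())/2 for r in rows]
f=np.polyfit(rows,mid,1)
e=[px2w(c,E,(np.polyval(f,r),r),.087) for r in (v.min(),v.max()+1)];print("handle",e,np.hypot(*(e[0]-e[1])[:2]))
print("yaw",np.degrees(np.arctan2(*(e[0]-e[1])[[1,0]])))
C=px2w(c,E,(322.2,103.6),.077);print("C",C,"near",np.hypot(*(e[0]-C)[:2]),np.hypot(*(e[1]-C)[:2]),"yaw via C",np.degrees(np.arctan2(*(C-e[1])[[1,0]])))
E
```

```text
[158 159 159 163 160 158 151 101  68  59  61  57  60  63  63  59  60  55
  51  66 105 150 157 162 160 162 160 163 160 157] [151 157 161 159 159 156 152 145  90  64  63  62  66  65  65  68  65  58
  55  51  61 108 156 163 158 158 160 160 156 157]
[ 312  182   15   94 1100]
handle [array([ 0.49  , -0.1674,  0.087 ]), array([ 0.3841, -0.1527,  0.087 ])] 0.10693255131490834
yaw -7.897486633522965
C [ 0.5661 -0.1779  0.077 ] near 0.0768532328195059 0.18378578283649105 yaw via C -7.903259377214551
```

```bash
cat >> h.py <<'E'
CUP=np.array([.562,-.1775]);YAW=np.radians(-7.9);T45=np.radians(45)
def pose(cupxy,zbase,yaw,roll=0): # cup axis at cupxy when upright, underside height zbase (handle kept at zbase+.052)
    cR=cupR(yaw,roll);tR=toolR(cR,T45);g=np.array([*cupxy,zbase+.052])-.1*cR[:,0];return tcp(g,tR),tR
E
python3 - <<'E'
from h import *
p,r=pose(CUP,.035,YAW)
ctrl.command_gripper(.55,50)
ctrl.move_ptp(p-.13*r[:,2],r); print(sensors.read_state()["clock"])
ctrl.move_straight(p,velocity=.1); s=sensors.read_state(); print(s["ft_force"],s["tool_pos"]-p)
cv2.imwrite("pics/g1.png",capture("wrist"))
ctrl.command_gripper(0,50); s=sensors.read_state(); print(s["clock"],s["gripper_width"]*92,s["finger_force"],s["ft_force"],s["ft_torque"])
ctrl.move_straight(p+[0,0,.02],velocity=.03);ctrl.wait(.3); s=sensors.read_state(); print(s["clock"],s["gripper_width"]*92,s["finger_force"],s["ft_force"],s["ft_torque"])
im=np.vstack([cv2.imread("pics/g1.png")[:300],capture("wrist")[:300]]);cv2.imwrite("pics/g2.png",im)
E
```

```text
3.4
[-0.0366  0.6027  0.4471] [ 0.0003 -0.0007  0.0004]
5.5583 13.383777842827548 49.98785303905606 [-0.3736  1.0269  1.1616] [-0.0593 -0.03    0.0382]
6.675 13.347449082670261 50.02976490184665 [-0.1061 -1.0032 -1.8255] [-0.525   0.3116  0.0014]
```

View pics/g2.png

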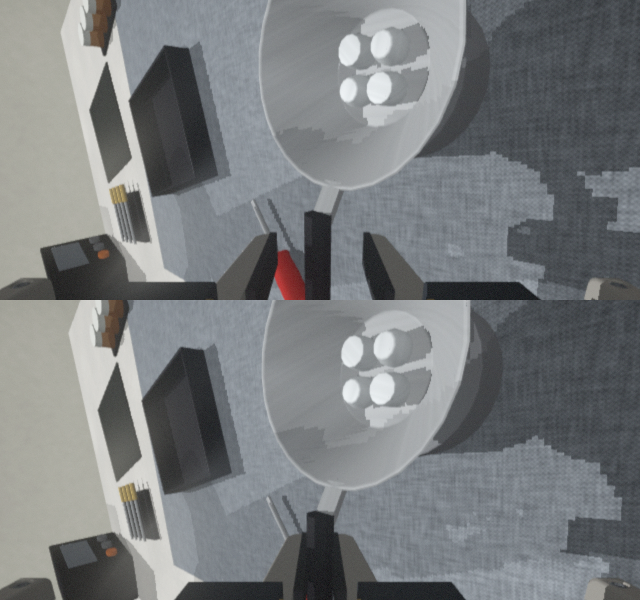

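The handle sits squarely between the pads on two flats, and the four dies are still inside after the lift. Now I'll carry the cup to the tray.

```bash
cat >> h.py <<'E'
TRAY=np.array([.5656,.2207]);PY=np.radians(9)
PXY=TRAY+.012*np.array([np.sin(PY),-np.cos(PY)])
E
python3 - <<'E'
from h import *
p,r=pose(CUP,.135,YAW); ctrl.move_straight(p,velocity=.1)
p,r=pose(PXY,.135,PY); ctrl.move_straight(p,r,velocity=.13)
ctrl.wait(.2);s=sensors.read_state();print(s["clock"],s["q"],s["ft_force"])
p,r=pose(PXY,.085,PY); ctrl.move_straight(p,r,velocity=.08)
for a in(30,60,75,90,105,115):
    p,r=pose(PXY,.085,PY,np.radians(a));q=kinematics.ik(p,r);print(a,None if q is None else np.array(q))
s=sensors.read_state();print(s["clock"])
t=capture("top");cv2.imwrite("pics/t2.png",t);w=capture("wrist")
cv2.imwrite("pics/v2.png",np.vstack([t[60:360],w[:300]]))
E
```

```text
10.775 [-0.278   0.1248  1.92    0.6976  1.513   0.9413] [-0.2598  0.3043 -2.5011]
30 [-0.0087  0.0631  1.9232  0.2761  1.2124  1.3002]
60 [ 0.3074  0.1541  1.8238 -0.2764  1.2165  1.8244]
75 [ 0.4414  0.2705  1.7535 -0.5191  1.3149  2.0399]
90 [ 0.5462  0.4154  1.6761 -0.7194  1.4515  2.2002]
105 [ 0.6198  0.5756  1.5966 -0.8874  1.6067  2.311 ]
115 [ 0.6519  0.6857  1.545  -0.9892  1.7142  2.3626]
11.55
```

View pics/v2.png

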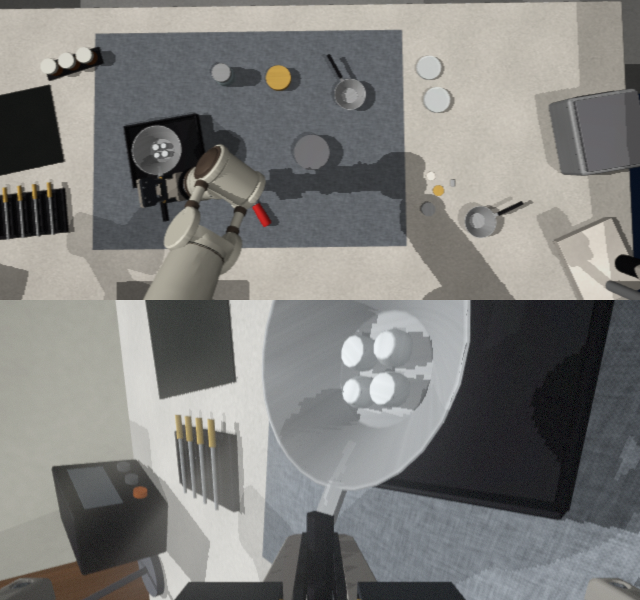

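```bash
python3 - <<'E'
from h import *
prev=sensors.read_state()["tool_pos"];F=[]
for a,T in((25,1.),(50,1.2),(70,1.2),(90,1.2),(105,.8),(117,.7)):
    p,r=pose(PXY,.085,PY,np.radians(a)); ctrl.move_straight(p,r,velocity=np.linalg.norm(p-prev)/T);prev=p
    s=sensors.read_state();print(a,s["clock"],s["ft_force"])
ctrl.wait(.5);s=sensors.read_state();print(s["ft_force"],s["gripper_width"]*92)
t=capture("top");w=capture("wrist");cv2.imwrite("pics/v3.png",np.vstack([cv2.resize(t[130:280,70:390],(640,300)),w[:300]]))
E
```

```text
25 12.525 [-0.2703 -0.7785 -2.7511]
50 13.4 [-0.1718  0.2414 -1.6346]
70 14.125 [-0.6852  0.6441 -1.8864]
90 14.85 [ 0.5121  0.0093 -1.4881]
105 15.4333 [-0.3514  1.205  -1.4571]
117 15.9333 [ 0.2069  0.6517 -1.4129]
[-0.2167 -0.251  -1.4808] 13.515207739229067
```

View pics/v3.png

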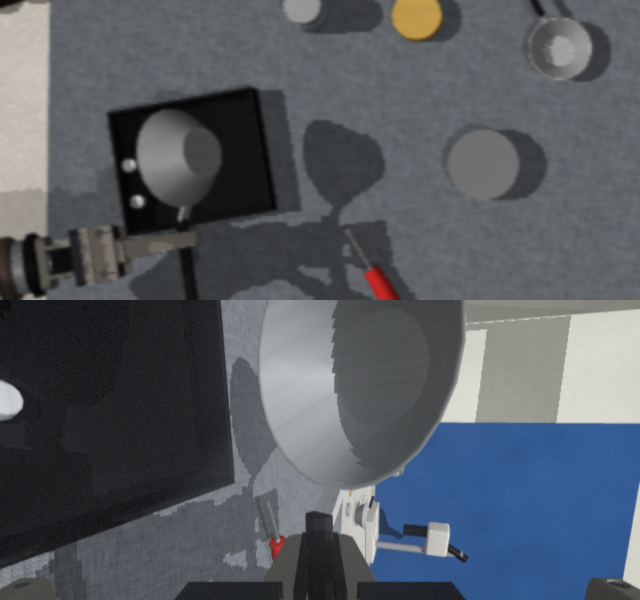

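The cup is empty. Two dies are visible in the tray at (127,165) and (137,200) in the crop, and the other two should be hidden under the cup. I'll roll back, lift and check.

```bash
python3 - <<'E'
from h import *
prev=sensors.read_state()["tool_pos"]
for a,z,T in((90,.085,1.),(60,.095,1.2),(30,.105,1.2),(0,.125,1.2)):
    p,r=pose(PXY,z,PY,np.radians(a)); ctrl.move_straight(p,r,velocity=np.linalg.norm(p-prev)/T);prev=p
p,r=pose((CUP+PXY)/2,.13,(YAW+PY)/2); ctrl.move_straight(p,r,velocity=.13)
ctrl.wait(.2);s=sensors.read_state();print(s["clock"],s["ft_force"],s["gripper_width"]*92)
t=capture("top");cv2.imwrite("pics/t4.png",t)
c=calibration("top");E=c["extrinsics"]
def fit(im,x0,y0,x1,y1,z,f):
    k=4;roi=cv2.resize(im[y0:y1,x0:x1],None,fx=k,fy=k,interpolation=cv2.INTER_CUBIC).astype(int)
    m=f(roi).astype(np.uint8);m=cv2.morphologyEx(m,cv2.MORPH_OPEN,np.ones((17,17)))
    cn=max(cv2.findContours(m,0,1)[0],key=cv2.contourArea);h=cv2.convexHull(cn)[:,0]
    uv=(h+.5)/k-.5+[x0,y0];w=np.array([px2w(c,E,q,z)[:2] for q in uv])
    A=np.c_[2*w,np.ones(len(w))];x=np.linalg.lstsq(A,(w**2).sum(1),rcond=None)[0]
    return x[:2],np.sqrt(x[2]+x[0]**2+x[1]**2),cv2.boundingRect(cn)
f=lambda r:(r[:,:,0]-r[:,:,2]<8)&(r.max(2)>75)
print("cup",fit(cv2.imread("pics/top0.png"),280,180,350,234,.077,f))
for n in("t2","t4"):
    im=cv2.imread(f"pics/{n}.png");print(n,fit(im,280,180,350,245,.035,f),im[212,285:350:6].tolist())
v=cv2.resize(t[130:280,70:390],(640,300));cv2.imwrite("pics/v4.png",v)
E
```

```text
23.2333 [-0.6373  0.2303 -1.83  ] 12.720515609599001
cup (array([ 0.5615, -0.1726]), np.float64(0.06502073404852536), (27, 24, 199, 192))
t2 (array([ 0.5587, -0.1697]), np.float64(0.050574243432729225), (49, 55, 152, 146)) [[111, 107, 103], [92, 88, 85], [114, 112, 113], [114, 112, 113], [115, 112, 113], [114, 112, 113], [116, 113, 114], [116, 113, 113], [67, 65, 62], [68, 65, 62], [108, 104, 100]]
t4 (array([ 0.5266, -0.1997]), np.float64(0.06351407741728061), (128, 68, 107, 192)) [[52, 50, 48], [49, 47, 45], [54, 53, 53], [74, 73, 73], [74, 72, 72], [75, 73, 74], [118, 115, 116], [119, 116, 117], [70, 66, 64], [70, 67, 65], [112, 107, 103]]
```

View pics/v4.png

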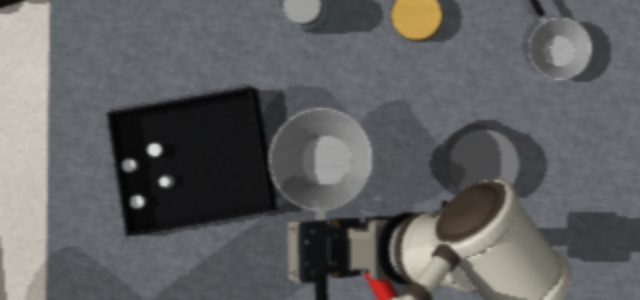

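All four dies lie in the tray, at (153,150), (129,165), (165,182) and (137,202) in the crop. The rest sits within about 4 mm of where the cup was. Now I'll carry the cup above the rest and check for slip.

```bash
cat >> h.py <<'E'
REST=CUP+[-.002,.002]
E
python3 - <<'E'
from h import *
p,r=pose(REST,.13,YAW); ctrl.move_straight(p,r,velocity=.13)
p,r=pose(REST,.055,YAW); ctrl.move_straight(p,r,velocity=.08)
ctrl.wait(.3);s=sensors.read_state();print(s["clock"],s["ft_force"],s["ft_torque"],s["gripper_width"]*92)
w=capture("wrist")[:300];g=cv2.imread("pics/g2.png")[300:]
sc=capture("scene");cv2.imwrite("pics/s5.png",sc)
top=np.hstack([cv2.resize(g,(400,188)),cv2.resize(w,(400,188))])
cv2.imwrite("pics/v5.png",np.vstack([top,cv2.resize(sc[130:260,220:476],(800,406))]))
E
```

```text
26.175 [ 0.6711  0.3242 -0.5606] [-0.4725  0.2017  0.0399] 13.137737161571645
```

View pics/v5.png

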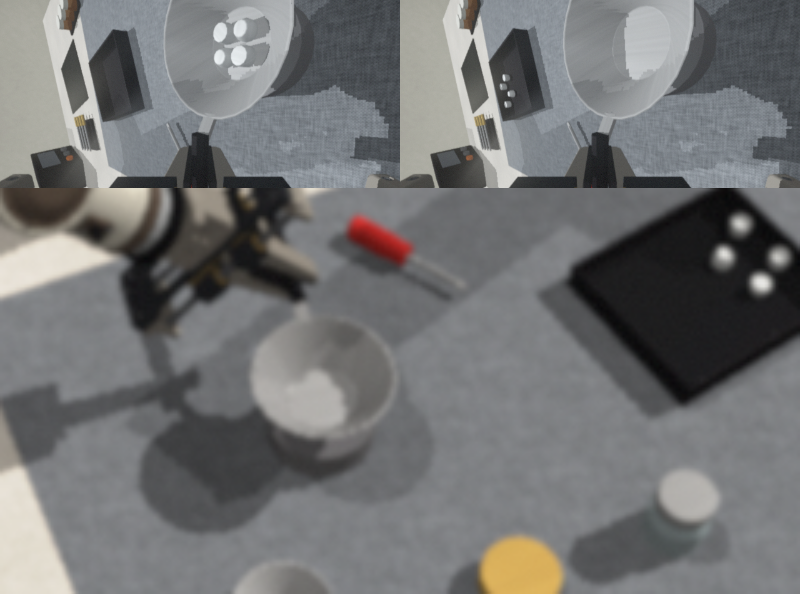

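No slip: the rim sits in the same place in both wrist views. Now I'll lower gently until contact.

```bash
python3 - <<'E'
from h import *
def fz(n=6):
    v=[]
    for _ in range(n): v.append(sensors.read_state()["ft_force"][2]);ctrl.wait(.03)
    return np.mean(v)
b=fz(10);z=.0385
p,r=pose(REST,z,YAW);ctrl.move_straight(p,r,velocity=.04)
print(b,fz())
while z>.031:
    z-=.0005;p,r=pose(REST,z,YAW);ctrl.move_straight(p,r,velocity=.005);f=fz();print(round(z,4),f)
    if f-b>1.2:break
ctrl.command_gripper(.1,5);ctrl.wait(.1);ctrl.command_gripper(.25);ctrl.command_gripper(.55)
ctrl.wait(.2);s=sensors.read_state();print(s["clock"],s["ft_force"])
ctrl.move_straight(p-.14*r[:,2],velocity=.1)
tR=toolR(cupR(YAW),0);g=np.array([*CUP,.087])-.1*cupR(YAW)[:,0]
ctrl.move_ptp(tcp(g+[.02,0,.16],tR),tR);ctrl.wait(.2)
s=sensors.read_state();E=wristE(s);im=capture("wrist");print(s["clock"]);cv2.imwrite("pics/w6.png",im)
c=calibration("wrist");print("expected rest centre px",w2px(c,E,[*REST,.035]),"rim",w2px(c,E,[*REST,.077]))
sc=capture("scene");cv2.imwrite("pics/v6.png",np.vstack([im[20:290],cv2.resize(sc[140:240,230:443],(640,300))]))
E
```

```text
-1.4700330855182606 -1.2809180262580377
0.038 -1.5135811652997109
0.0375 -1.6962127637688755
0.037 -1.4872659659795155
0.0365 -1.4300268873149495
0.036 -1.0364883131643603
0.0355 -0.49256276797948706
0.035 2.2917970002369867
31.95 [ 0.1037  0.1632 -0.2735]
34.3083
expected rest centre px [318.3102 112.8472] rim [318.0371 112.6401]
```

View pics/v6.png

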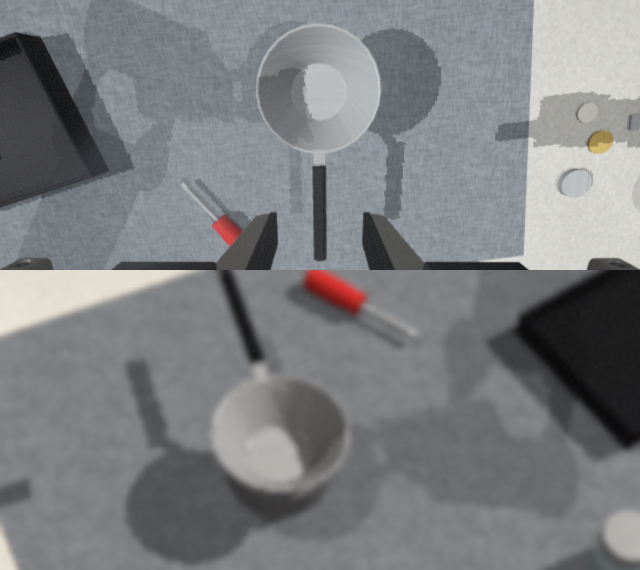

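The cup stands upright and free on its rest, with its rim at (318,108) in the wrist image. The fingers are clear of it, and the screwdriver is where it was. Handing in.

```bash
python3 -c "
from station import ctrl
print(ctrl.finish_job())"
```

```text
the job is handed in; nothing more can be done
None
```

All four dies are in the tray, and the empty cup stands upright on its rest, within a few millimetres of the middle, set down gently and released. The jar, tin and screwdriver were left alone, and the job was handed in at about 34 s.

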